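Clamp a slide mailer in the ratchet press and hold it

ROBOT

A 6-joint arm with a two-finger parallel gripper is mounted at the origin on the work surface; the furniture and walls round the work are solid. World frame = base frame: x ahead of the robot, y to its left, z up, the work surface at z = 0. Lengths are in m, angles in rad, forces in N, time in s.
With the tool pointing down it reaches from about 0.325 to 0.9 m from the base axis. Payload 6.1 kg.
Tool frame: the origin (TCP) lies midway between the tips of the shut fingers; the grasp point (between the pads) lies 19 mm behind it; x points along the fingers, z is the direction in which the jaws open and shut, and the axes are right-handed (so a half turn about x gives the same grasp; the last joint's range is limited). The gripper opens to 85 mm and grips with 20 to 120 N. Pads are 22 mm wide; open, the fingers measure 114 mm over their backs; the gripper's body (76 mm by 85 mm) begins 54 mm behind the grasp point. The pads swing forward as they close: fully open they stand 13 mm farther back than shut.
Start: joints at [-1.374, 0.22, 1.526, -0, 1.395, -0.126], TCP at [0.198, -0.593, 0.231] pointing down, gripper open.
Joint ranges: [-2.98, 2.98], [-0.91, 2.08], [0.09, 2.57], [-1.24, 4.39], [0.2, 2.65], [-2.68, 2.68]. Speed limits (rad/s): [2.57, 2.57, 3.01, 3.14, 3.14, 3.14].

INTERFACE

Orientations are given as a unit quaternion [x, y, z, w].
In Python, from cell import arm gives the robot as it stands. The module is installed in compiled form; this text tells all that it offers. Calls block until the motion is done:
- arm.move_ptp(position, orientation): joint-space move of the TCP to a pose.
- arm.servo_line(position, ori=None, feed=0.15, guard=None): straight line of the TCP; ori=None keeps the orientation; feed is the mean speed in m/s. With guard (N) it stops when the force on the tool has changed by that much, and returns True; else False.
- arm.move_joints(angles): joint-space move.
- arm.set_gripper(opening, f_grip=None): opening from 0.0 (shut) to 1.0 (fully open); f_grip is the grip in N (None keeps the last); returns when the fingers have stopped.
- arm.sleep(seconds).
- arm.inverse_kinematics(position, orientation): joint angles nearest the present ones, or None.
- arm.read_state(): the state.
- arm.read_camera(name): name is "scene" or "top" or "wrist"; returns a dict with "pixels" (400x640x3 uint8, red, green, blue), "fx", "fy", "cx", "cy" (pixels), "origin" and "orientation" of the camera in the world. Camera axes: x right, y up, looking along -z (the intrinsics and any distortion apply to the point x, -y, -z); pixel columns grow to the right and rows downward; lengths in m; the calibration is good to about 2 mm. A picture is of the moment at which its call begins. There is no depth.
A pose or a line that the arm cannot do raises arm.IKError and nothing moves.
- arm.finish_job(): hands the job in, once; it reports no verdict.
The state is a dict: "time": time; "joints": joint angles; "qvel": joint speeds; "tau": joint torques, N m; "tool_pos": TCP position; "orientation": TCP orientation; "ft_force": force on the tool from outside, world axes, zero at the start; "wrist_torque": the same for the moment, N m; "width": opening from 0.0 (shut) to 1.0 (fully open).
Only numpy, scipy, OpenCV 4.12 (cv2) and the standard library are available. Lean on these libraries where they do the work, as an engineer would, in place of code of your own. Each camera call takes 0.05 s, during which the arm holds its last target.

TASK

Clamp the white slide mailer in the small press: first swing the keeper bar (blue knob) shut over the mailer until it snaps home in its clip, and only then pull the lever (red knob) four clicks from its rest, never as far as the fifth click. The lever springs back if it is let go, so the program finishes while the gripper still holds the lever at the fourth click, with the bar still shut; leave the other things on the bench alone.

Things in the scene. Friction and masses are not known exactly. Their poses are not given: they have to be found in the camera images.
- slide_press: the press: grey base 12 mm thick, 110 mm (x) by 190 mm (y), with a round index plate (radius 88 mm, centred on the lever's pivot) at its -y end; fixed to the bench, its place and yaw vary. Origin: centre of the underside, below the mailer; z up. In its frame the keeper bar's hinge axis stands at (0, 68) mm, the lever's pivot axis at (0, -105) mm
- mailer_centre (a point): centre of the white slide mailer (90 x 35 x 16 mm, long side along the press's y), which already lies on the press's platen; the lever raises it to the shut bar
- keeper (a joint): keeper bar, turning level about its upright hinge: 0 = shut (along the press's -y, in the clip, against a stop), grows as it opens to the press's +x; starts between 0.55 and 0.95, at most 1.1 rad. It stays where it is left and moves with about 0.5 N at the knob; in the last 0.1 rad a sprung ball resists with up to about 7 N at the knob, then snaps the bar home to 0
- keeper_hinge (a point): point on the bar's hinge axis, at the height of the keeper knob's point (74 mm)
- keeper_knob (a point): on the axis of the blue knob at the keeper bar's free end, 74 mm above the bench: an upright round post 18 mm in diameter, from 54 to 88 mm above the bench, 124 mm from the hinge axis. The bar below it spans 43 to 54 mm above the bench
- clip (a point): the clip that takes the bar's free end: on the bar's centre line when shut, 42 mm above the bench; the knob stands over it when the bar is shut
- press_lever (a joint): press lever, turning level about its pivot: 0 = rest stop, grows as the red knob is pulled to the press's -x (clockwise from above). Clicks seat at 0.14, 0.28, 0.42, 0.56 (fourth), 0.70, 0.84 rad, a crest half-way between. At value q it points 0.35 - q from the press's -y towards its +x. A spring pushes back: at the knob up to 13 N climbing a crest, about 3 to 6 N just past it; let go, it runs back to 0
- lever_pivot (a point): point on the lever's upright pivot axis, 60.5 mm above the bench
- lever_arm: the lever with its knob: dark steel arm 16 mm wide, 8 mm thick, underside 28 mm above the bench. Origin on the pivot axis; the arm points along its own -y
- lever_knob (a point): on the axis of the red knob at the lever's end, 60.5 mm above the bench: an upright round post 18 mm in diameter, from 36 to 78 mm above the bench, 100 mm from the pivot axis; one click moves it 14 mm
- specimen_jar: bystander: closed white jar, 53 mm wide, 62 mm tall; origin under its centre
- lab_timer: bystander: small white timer, 66 x 64 x 28 mm; origin under its centre
- beaker: bystander: clear beaker, 50 mm wide, 60 mm tall; origin under its centre

How it is judged:
On the way, in this order (a step that is already met when the one before it is completed fails the run):
1. the keeper bar is shut in its clip with the lever still at rest (value of joint keeper below 0.03 rad and value of joint press_lever below 0.07 rad), for 0.2 s.
2. the lever stands at the fourth click with the bar shut (value of joint press_lever between 0.5 and 0.62 rad and value of joint keeper below 0.03 rad), for 0.2 s.
At the end, for the whole second after the job is handed in: The keeper bar is shut within 0.03 rad, the lever is within 0.06 rad of its fourth click (0.56 rad) and still, and the gripper's fingers still hold it there (more than 1 N of contact) (all of step 2 and velocity of joint press_lever between -0.1 and 0.1 rad/s and contact force between the fingers and lever_arm above 1 N); the arm keeps its last pose, push and grip.
It fails at once if the lever went to the fifth click (value of joint press_lever above 0.66 rad).
It fails at once if the lever was pulled over a click before the bar was shut (value of joint press_lever above 0.1 rad and value of joint keeper above 0.06 rad).
It fails at once if another thing on the bench was disturbed (distance of any of specimen_jar, lab_timer, beaker from where it was at the start of the episode above 0.02 m).
It also fails if it takes over 51 s, if anything falls off the work surface, if the arm or the gripper's body presses on something with over 40 N, if the wrist force passes 120 N, or if a joint passes its speed limit or range.

## Working session

There is one attempt and no reset: what is moved stays moved. The work goes in short steps, each a Python script; the robot and the scene stay as the last script left them, time stands still between calls to the robot, and variables do not carry over. Pictures are saved under pics/ and viewed, and the job is handed in when it is done.

```bash
mkdir -p pics
python3 - <<'E'
from cell import arm
import cv2
s=arm.read_state();print(s["time"],s["tool_pos"],s["orientation"],s["width"])
for n in("scene","top","wrist"):
    c=arm.read_camera(n);print(n,{k:v for k,v in c.items() if k!="pixels"})
    cv2.imwrite(f"pics/{n}0.png",c["pixels"][:,:,::-1])
E
```

```text
0.0 [ 0.19815061 -0.5920978   0.23017794] [ 0.41363497  0.57437143 -0.41265954  0.57333731] 1.0022315038503313
scene {'fx': 442.2629932923634, 'fy': 442.2629932923634, 'cx': 322.04208634425675, 'cy': 193.03668765107824, 'origin': array([-0.03644137,  0.70438708,  0.9541598 ]), 'orientation': array([-0.12730843,  0.36614054,  0.86911437, -0.30720333])}
top {'fx': 391.95347613087733, 'fy': 391.95347613087733, 'cx': 321.6029123829718, 'cy': 199.54871314814082, 'origin': array([0.41208499, 0.01221864, 1.14662961]), 'orientation': array([-0.04096016,  0.03263582,  0.70840626, -0.70385917])}
wrist {'fx': 298.0796346130475, 'fy': 298.0796346130475, 'cx': 318.85827604475537, 'cy': 201.17872854728424, 'origin': array([ 0.27812027, -0.56538829,  0.37217847]), 'orientation': array([-0.13348144,  0.09792875, -0.57642694,  0.80020288])}
```

View pics/scene0.png

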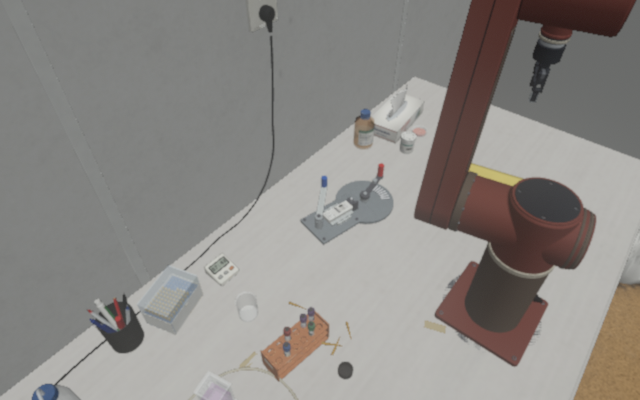

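View pics/top0.png

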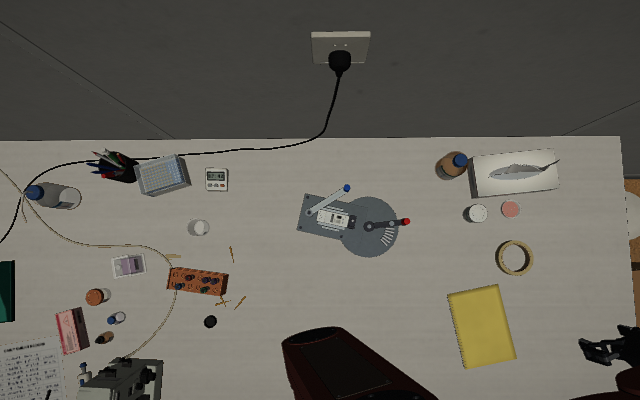

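The top view shows the press: blue knob near (347,187), red knob near (406,222), hinge near (310,212) and lever pivot near (369,226). The jar, timer and beaker stand well away from it. I'll measure these next.

```bash
cat > h.py <<'E'
import numpy as np,cv2
from scipy.spatial.transform import Rotation as R
def ray(c,u,v):
    d=np.array([(u-c["cx"])/c["fx"],-(v-c["cy"])/c["fy"],-1.]); return np.array(c["origin"]),R.from_quat(c["orientation"]).apply(d)
def onplane(c,u,v,z):
    o,d=ray(c,u,v); return o+d*(z-o[2])/d[2]
def proj(c,p):
    q=R.from_quat(c["orientation"]).inv().apply(np.array(p)-c["origin"]); return c["cx"]+c["fx"]*q[0]/-q[2],c["cy"]-c["fy"]*q[1]/-q[2]
def tri(c1,p1,c2,p2):
    o1,d1=ray(c1,*p1);o2,d2=ray(c2,*p2)
    A=np.stack([d1,-d2],1);t=np.linalg.lstsq(A,o2-o1,rcond=None)[0]
    a=o1+t[0]*d1;b=o2+t[1]*d2;return (a+b)/2,np.linalg.norm(a-b)
def blobs(img,col,box):
    hsv=cv2.cvtColor(img,cv2.COLOR_RGB2HSV)
    H=hsv[...,0].astype(int)
    m=((H>105)&(H<130)) if col=="blue" else ((H<8)|(H>172))
    m=(m&(hsv[...,1]>140)&(hsv[...,2]>60)).astype(np.uint8)
    k=np.zeros_like(m);x0,y0,x1,y1=box;k[y0:y1,x0:x1]=1;m*=k
    n,l,s,cen=cv2.connectedComponentsWithStats(m)
    i=1+np.argmax(s[1:,4]) ;return s[i],cen[i],np.argwhere(l==i)[:,::-1]
E
python3 - <<'E'
from cell import arm
from h import *
T=arm.read_camera("top");S=arm.read_camera("scene")
for c,col,b in((T,"blue",(330,175,365,200)),(T,"red",(390,210,420,235)),(S,"blue",(310,165,340,200)),(S,"red",(368,155,395,185))):
    s,cen,_=blobs(c["pixels"],col,b);print(col,s,cen)
cv2.imwrite("pics/tc.png",cv2.resize(T["pixels"][165:275,285:425,::-1],None,fx=5.5,fy=5.4,interpolation=cv2.INTER_CUBIC))
cv2.imwrite("pics/sc.png",cv2.resize(S["pixels"][150:250,290:410,::-1],None,fx=6,fy=6,interpolation=cv2.INTER_CUBIC))
E
```

```text
blue [344 184   6   7  30] [346.6        187.16666667]
red [404 218   6   7  32] [406.28125 220.84375]Traceback (most recent call last):
  File "<stdin>", line 5, in <module>
  File "h.py", line 20, in blobs
    i=1+np.argmax(s[1:,4]) ;return s[i],cen[i],np.argwhere(l==i)[:,::-1]
        ~~~~~~~~~^^^^^^^^^
    return _wrapfunc(a, 'argmax', axis=axis, out=out, **kwds)
    return bound(*args, **kwds)
ValueError: attempt to get argmax of an empty sequence
```

```bash
sed -i 's/hsv\[...,2\]>60/hsv[...,2]>25/; s/hsv\[...,1\]>140/hsv[...,1]>110/' h.py
python3 - <<'E'
from cell import arm
from h import *
T=arm.read_camera("top");S=arm.read_camera("scene")
cv2.imwrite("pics/tc.png",cv2.resize(T["pixels"][165:275,285:425,::-1],None,fx=5.5,fy=5.4,interpolation=cv2.INTER_CUBIC))
cv2.imwrite("pics/sc.png",cv2.resize(S["pixels"][150:250,290:410,::-1],None,fx=6,fy=6,interpolation=cv2.INTER_CUBIC))
for c,col,b in((T,"blue",(330,175,365,200)),(T,"red",(390,210,420,235)),(S,"blue",(310,165,340,200)),(S,"red",(368,155,395,185))):
  try:
    s,cen,_=blobs(c["pixels"],col,b);print(col,s,cen)
  except ValueError:print(col,"none")
E
```

```text
blue [344 184   6   8  37] [346.40540541 187.75675676]
red [401 218   9   7  51] [405.19607843 221.17647059]
blue [322 177   4   8  19] [323.94736842 179.47368421]
red [379 164   4  12  39] [380.46153846 169.30769231]
```

View pics/tc.png

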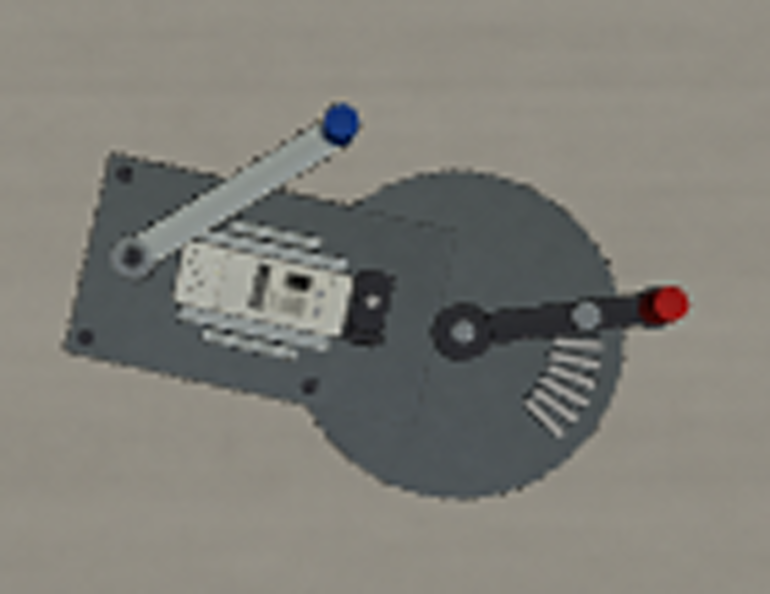

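View pics/sc.png

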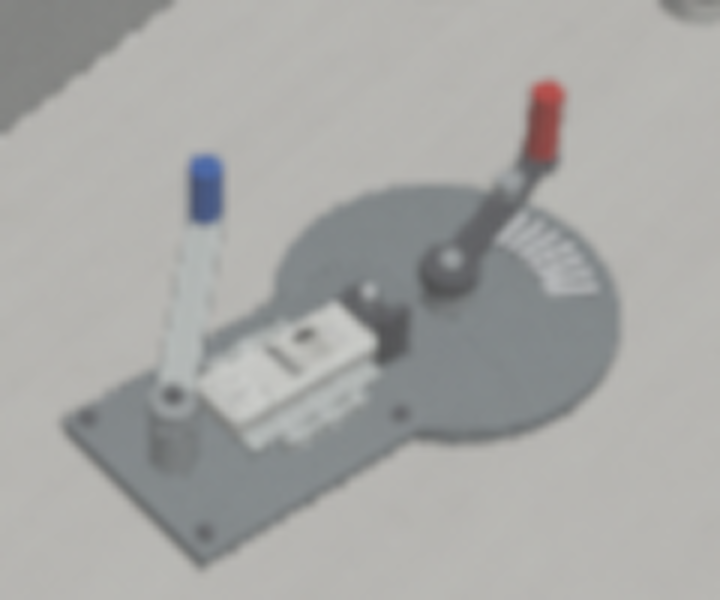

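Run:
```python
from cell import arm
from h import *
from scipy.optimize import least_squares
T=arm.read_camera("top");S=arm.read_camera("scene")
tc=lambda x,y:(285+(x+.5)/5.5-.5,165+(y+.5)/5.4-.5)
sc=lambda x,y:(290+(x+.5)/6-.5,150+(y+.5)/6-.5)
B=onplane(T,*tc(341,120),.088);Rd=onplane(T,*tc(671,304),.078)
H=onplane(T,*tc(132,256),.058);P=onplane(T,*tc(464,331),.045)
print("plane top B,R,H,P",B,Rd,H,P)
print("scene plane",onplane(S,*sc(206,164),.088),onplane(S,*sc(547,92),.078),onplane(S,*sc(174,396),.058),onplane(S,*sc(450,258),.045))
for n,a,b in(("B",(341,120),(206,164)),("R",(671,304),(547,92)),("H",(132,256),(174,396)),("P",(464,331),(450,258))):print(n,*tri(T,tc(*a),S,sc(*b)))
print("HB .124",np.linalg.norm((B-H)[:2]),"HP .173",np.linalg.norm((H-P)[:2]),"PR .1",np.linalg.norm((P-Rd)[:2]))
```

```text
plane top B,R,H,P [ 0.55714349 -0.04387006  0.088     ] [ 0.46383914 -0.20624863  0.078     ] [0.49129522 0.0611592  0.058     ] [ 0.45210583 -0.1073997   0.045     ]
scene plane [ 0.55396252 -0.04249783  0.088     ] [ 0.46078498 -0.20189497  0.078     ] [0.48702359 0.06432307 0.058     ] [ 0.44755277 -0.10156985  0.045     ]
B [ 0.55675729 -0.0445382   0.08510992] 0.001866384194123951
R [ 0.46398447 -0.20743648  0.07256161] 0.0002801904820139705
H [0.49095159 0.06090617 0.05260198] 0.0017689319413909772
P [ 0.45209974 -0.10845799  0.03700655] 0.0007043597778131301
HB .124 0.12396426914770466 HP .173 0.17305464028212877 PR .1 0.09954286576260013
```

The distances agree with the given sizes: 124.0/124, 173.1/173 and 99.5/100 mm, with the lever at 0.346 against 0.35 rad. The keeper works out at about 0.79 rad. Next I'll cage the blue knob.

```bash
cat >> h.py <<'E'
H=np.array([0.49129522,0.0611592]);P=np.array([0.45210583,-0.1073997])
ym=(P-H)/np.linalg.norm(P-H); X=np.array([-ym[1],ym[0]])  # press -y and +x
def kp(q): # keeper knob xy, tangent (towards opening)
    return H+.124*(ym*np.cos(q)+X*np.sin(q)), X*np.cos(q)-ym*np.sin(q)
def lp(q):
    a=.35-q; return P+.1*(ym*np.cos(a)+X*np.sin(a)), X*np.cos(a)-ym*np.sin(a)
def ori(t,s):
    z=np.array([s*t[0],s*t[1],0]);x=np.array([0,0,-1.]);y=np.cross(z,x)
    return R.from_matrix(np.stack([x,y,z],1)).as_quat()
def keepq(p): d=p[:2]-H; return np.arctan2(d@X,d@ym)
def levq(p): d=p[:2]-P; return .35-np.arctan2(d@X,d@ym)
E
python3 - <<'E'
from cell import arm
from h import *
print("X",X)
s=arm.read_state();p=np.array(s["tool_pos"])
for sg in(1,-1):
    for f,q,z in((kp,.79,.06),(kp,0,.06),(lp,0,.044),(lp,.6,.044)):
        k,t=f(q);j=arm.inverse_kinematics([*k,z],ori(t,sg));print(sg,f.__name__,q,None if j is None else np.round(j,2))
E
```

```text
X [ 0.97402123 -0.22645673]
1 kp 0.79 [-0.22  0.25  1.83 -0.    1.05 -0.78]
1 kp 0 [-0.3   0.05  2.07 -0.    1.03 -0.07]
1 lp 0 [-0.57  0.17  1.97 -0.    1.   -0.7 ]
1 lp 0.6 [-0.63  0.04  2.12 -0.    0.99 -0.15]
-1 kp 0.79 [-0.22  0.25  1.83 -0.    1.05  2.36]
-1 kp 0 None
-1 lp 0 [-0.57  0.17  1.97 -0.    1.    2.45]
-1 lp 0.6 None
```

Run:
```python
from cell import arm
from h import *
s=arm.read_state();p=np.array(s["tool_pos"])
arm.servo_line([p[0],p[1],.29],feed=.25)
q=.79
k,t=kp(q);o=ori(t,1)
arm.move_ptp([*k,.16],o)
arm.set_gripper(.5)
s=arm.read_state();print(s["time"],s["tool_pos"],k,s["width"])
w=arm.read_camera("wrist");cv2.imwrite("pics/w1.png",w["pixels"][:,:,::-1])
w=arm.read_camera("scene");cv2.imwrite("pics/s1.png",cv2.resize(w["pixels"][100:250,270:430,::-1],None,fx=4,fy=4))
```

```text
3.7 [ 0.55730623 -0.04387986  0.15997713] [ 0.55732629 -0.04379745] 0.5008691568035077
```

View pics/w1.png

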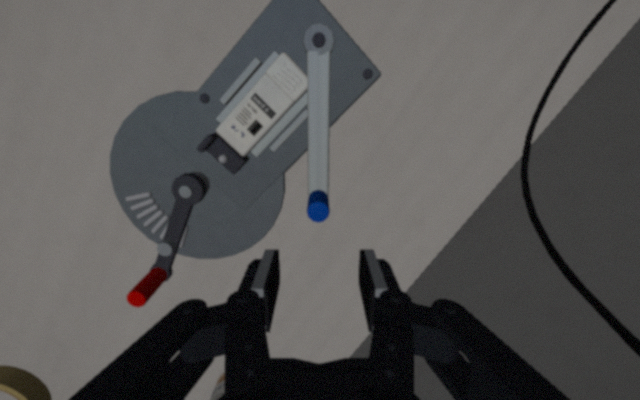

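View pics/s1.png

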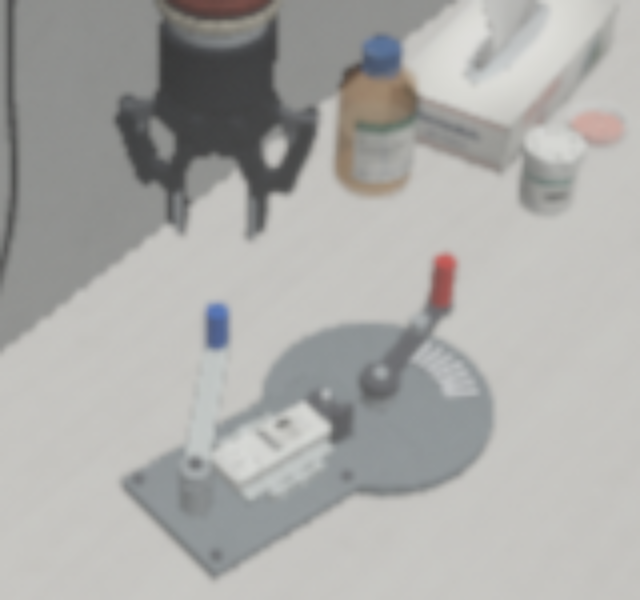

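In the wrist view the blue knob (318,207) lines up with the middle of the jaws (column ~319), and the bar is square to the jaw axis. I'll descend, narrow the jaws and swing the bar shut.

Run:
```python
from cell import arm
from h import *
q0=.79;k,t=kp(q0)
g=arm.servo_line([*k,.062],feed=.1,guard=8);print("down guard",g,arm.read_state()["tool_pos"])
if not g:
    arm.set_gripper(.29,20)
    print("w",arm.read_state()["width"],arm.read_state()["ft_force"])
    for q in np.linspace(q0,.15,8)[1:]:
        k,t=kp(q);g=arm.servo_line([*k,.062],ori(t,1),feed=.08,guard=12)
        s=arm.read_state();print(round(q,2),g,round(keepq(s["tool_pos"]),3),np.round(s["ft_force"],1),round(s["time"],1))
        if g:break
    arm.sleep(.1)
    w=arm.read_camera("wrist");cv2.imwrite("pics/w2.png",w["pixels"][:,:,::-1])
```

```text
down guard False [ 0.5580405  -0.04395498  0.06281649]
w 0.2898737311932249 [0.29936421 0.07537195 0.16285536]
0.7 False 0.698 [1.  0.2 0.3] 5.5
0.61 False 0.609 [-0.2  0.2  0.1] 5.8
0.52 False 0.518 [ 0.7 -0.6  0. ] 6.1
0.42 False 0.427 [-0.1  0.1  0.7] 6.4
0.33 False 0.336 [-0.5  0.1  0.1] 6.7
0.24 False 0.244 [ 0.5 -0.3 -0.5] 7.0
0.15 False 0.153 [0.5 0.3 0.4] 7.3
```

View pics/w2.png

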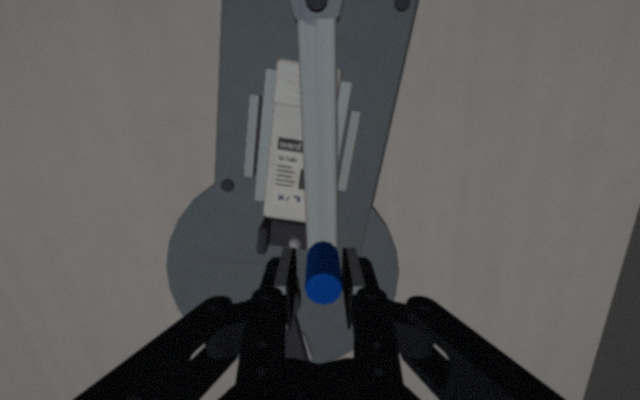

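The knob (323,275) is between the fingers and the bar is at about 0.17–0.18 rad. Next I push through the ball.

Run:
```python
from cell import arm
from h import *
for q in (.09,.05,.02,-.01,-.025,-.04,-.05):
    k,t=kp(q);g=arm.servo_line([*k,.062],ori(t,1) if q>=0 else None,feed=.05,guard=14)
    s=arm.read_state();print(q,g,round(keepq(s["tool_pos"]),3),"F.x",np.round(s["ft_force"][:2]@X,1),round(s["time"],1))
    if g:break
arm.sleep(.1)
w=arm.read_camera("wrist");cv2.imwrite("pics/w3.png",w["pixels"][:,:,::-1])
```

```text
0.09 False 0.091 F.x 0.4 7.7
0.05 False 0.056 F.x 2.2 8.0
0.02 False 0.04 F.x 8.1 8.2
-0.01 False -0.013 F.x 0.6 8.5
-0.025 False -0.027 F.x 0.5 8.7
-0.04 False -0.036 F.x 3.3 9.0
-0.05 False -0.037 F.x 7.5 9.2
```

View pics/w3.png

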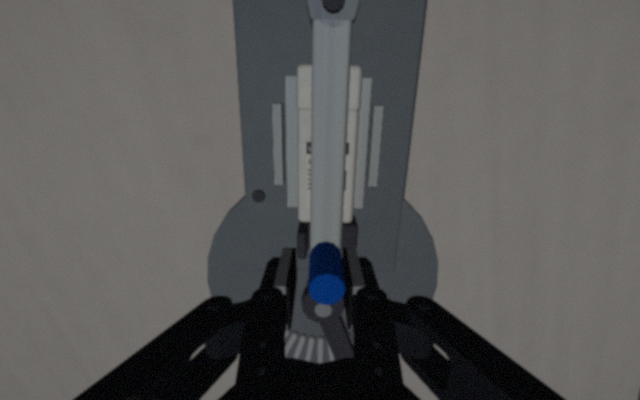

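The force peaked at 8 N and fell to 0.6 N, which is the snap; it then rose against the stop, and the bar lies over the mailer. I'll centre the fingers, retreat upward, check the bar and move to the lever.

Run:
```python
from cell import arm
from h import *
k,t=kp(0.0)
arm.servo_line([*k,.062],feed=.05)
arm.servo_line([*k,.15],feed=.15)
arm.set_gripper(.6)
k,t=lp(0);arm.move_ptp([*k,.15],ori(t,1))
s=arm.read_state();print(s["time"],s["tool_pos"],k,s["width"])
w=arm.read_camera("wrist");cv2.imwrite("pics/w4.png",w["pixels"][:,:,::-1])
T=arm.read_camera("top");cv2.imwrite("pics/t4.png",cv2.resize(T["pixels"][165:275,285:425,::-1],None,fx=5.5,fy=5.4,interpolation=cv2.INTER_CUBIC))
W=arm.read_camera("scene");cv2.imwrite("pics/s4.png",cv2.resize(W["pixels"][100:250,270:430,::-1],None,fx=4,fy=4))
```

```text
11.4167 [ 0.46392829 -0.20672284  0.14966253] [ 0.46423208 -0.20666175] 0.5986113244352668
```

View pics/w4.png

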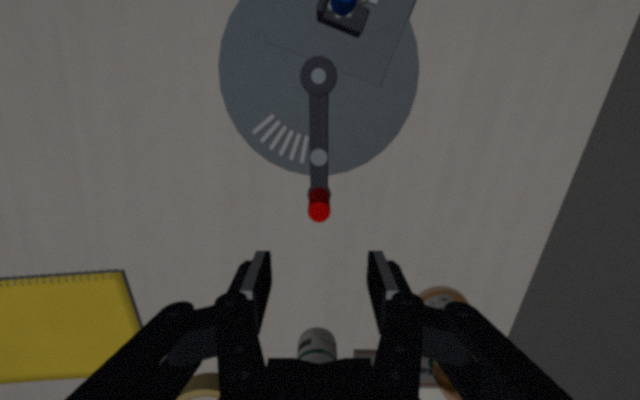

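View pics/t4.png

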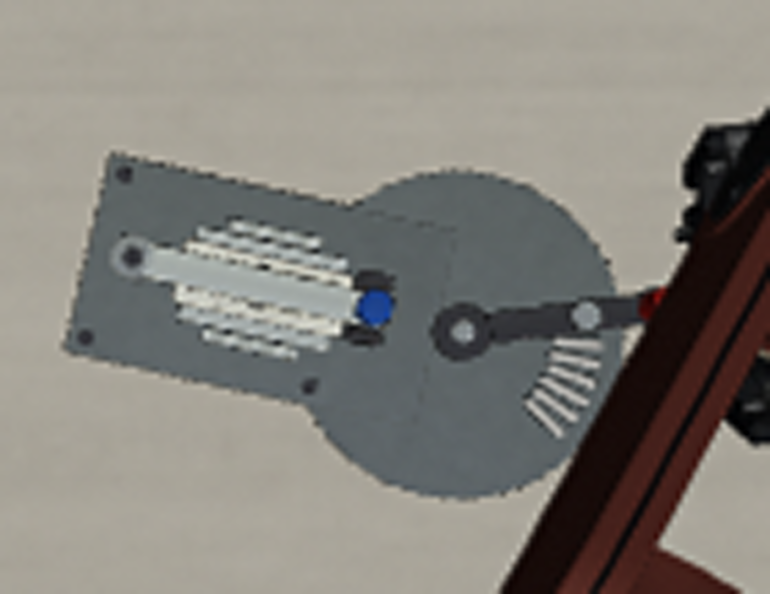

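View pics/s4.png

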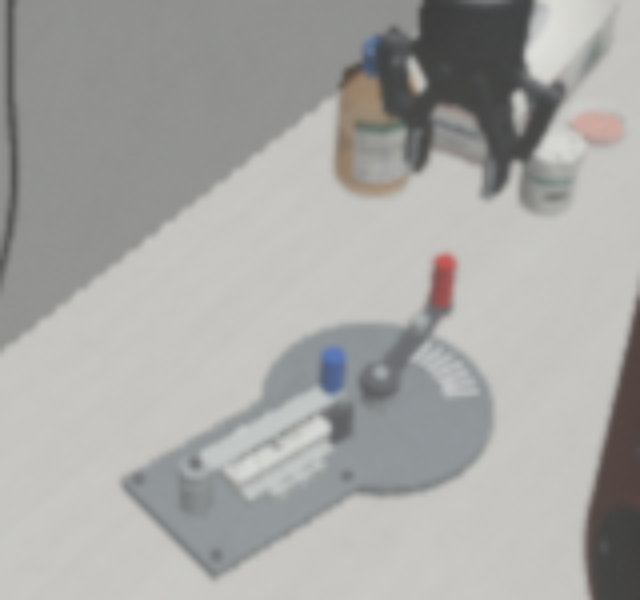

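The top and scene views show the bar along the press axis with the blue knob in the clip (crop 375,307). The lever is at rest, with the red knob centred between the jaws (318,211). I'll descend and grip it.

Run:
```python
from cell import arm
from h import *
k,t=lp(0)
g=arm.servo_line([*k,.046],feed=.1,guard=8);print("guard",g,arm.read_state()["tool_pos"])
if not g:
    arm.set_gripper(0.0,50)
    s=arm.read_state();print(s["width"]*85,round(levq(s["tool_pos"]),3),np.round(s["ft_force"],1),s["time"])
    w=arm.read_camera("wrist");cv2.imwrite("pics/w5.png",w["pixels"][:,:,::-1])
    for q in (.05,.10,.14,.19,.24,.28):
        k,t=lp(q);g=arm.servo_line([*k,.046],ori(t,1),feed=.04,guard=30)
        s=arm.read_state();print(q,g,round(levq(s["tool_pos"]),3),np.round(s["ft_force"],1),round(s["width"]*85,1),round(s["time"],1))
        if g:break
    w=arm.read_camera("wrist");cv2.imwrite("pics/w6.png",w["pixels"][:,:,::-1])
```

```text
guard False [ 0.46485007 -0.20705872  0.04675369]
16.401650399607497 0.004 [-4.5 -0.5  5.5] 13.1583
0.05 False 0.037 [ 5.   2.1 -0.3] 16.3 13.5
0.1 False 0.09 [4.3 0.5 2.6] 16.6 13.8
0.14 False 0.134 [2.9 0.4 5.5] 16.4 14.0
0.19 False 0.178 [ 5.7 -0.3  3.4] 16.5 14.3
0.24 False 0.231 [4.4 0.3 4.9] 16.4 14.6
0.28 False 0.274 [3.3 0.2 6.4] 16.8 14.8
```

View pics/w6.png

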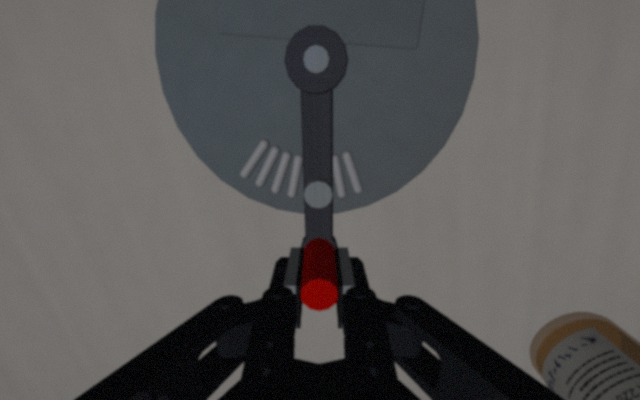

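The knob is firmly gripped (320,275) and the lever covers the third of the seven marks, which is click 2: two marks show to its right and four to its left. On to click 4.

Run:
```python
from cell import arm
from h import *
for q in (.33,.38,.42,.47,.52,.563):
    k,t=lp(q);g=arm.servo_line([*k,.046],ori(t,1),feed=.04,guard=30)
    s=arm.read_state();print(q,g,round(levq(s["tool_pos"]),3),np.round(s["ft_force"],1),round(s["width"]*85,1),round(s["time"],1))
    if g:break
arm.sleep(.5)
s=arm.read_state();print(round(levq(s["tool_pos"]),3),np.round(s["ft_force"],1),np.abs(s["qvel"]).max())
w=arm.read_camera("wrist");cv2.imwrite("pics/w7.png",w["pixels"][:,:,::-1])
T=arm.read_camera("top");cv2.imwrite("pics/t7.png",cv2.resize(T["pixels"][165:275,285:425,::-1],None,fx=5.5,fy=5.4,interpolation=cv2.INTER_CUBIC))
W=arm.read_camera("scene");cv2.imwrite("pics/s7.png",cv2.resize(W["pixels"][100:250,270:430,::-1],None,fx=4,fy=4))
```

```text
0.33 False 0.318 [ 4.9 -1.6  3.9] 16.5 15.1
0.38 False 0.371 [ 4.  -0.6  6. ] 16.2 15.4
0.42 False 0.413 [ 2.7 -0.4  5.6] 16.8 15.7
0.47 False 0.457 [ 5.4 -2.9  3.7] 16.4 15.9
0.52 False 0.51 [ 2.4 -3.6  5.6] 16.5 16.2
0.563 False 0.556 [ 2.  -1.1  6.1] 16.4 16.5
0.555 [ 1.5 -3.2  7.6] 0.007596461760179738
```

View pics/w7.png

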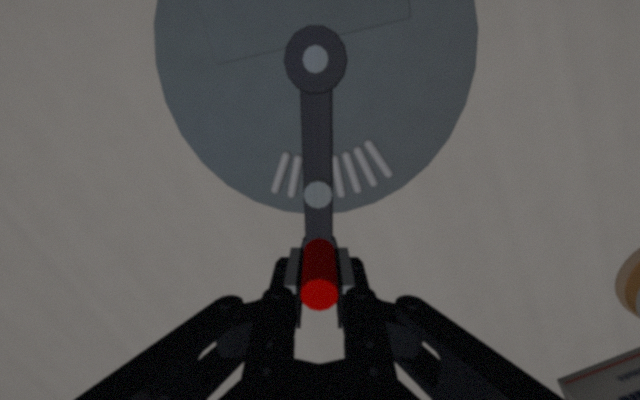

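View pics/t7.png

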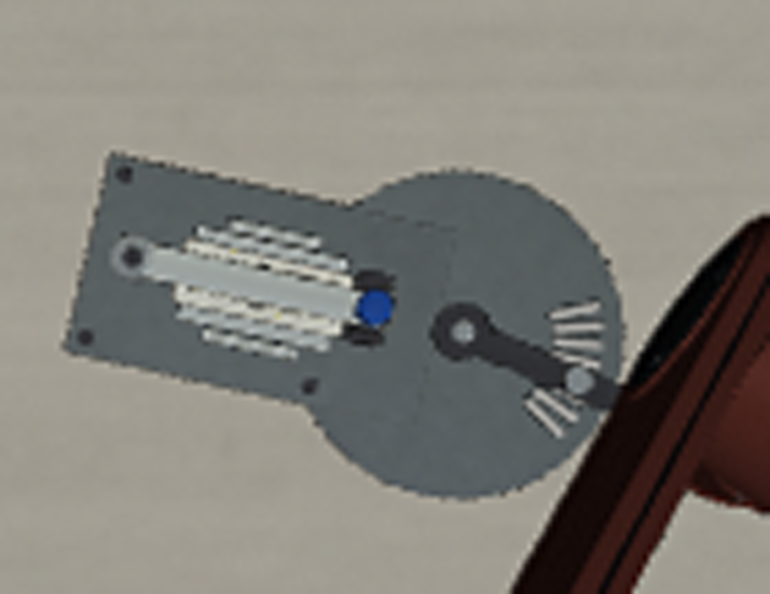

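View pics/s7.png

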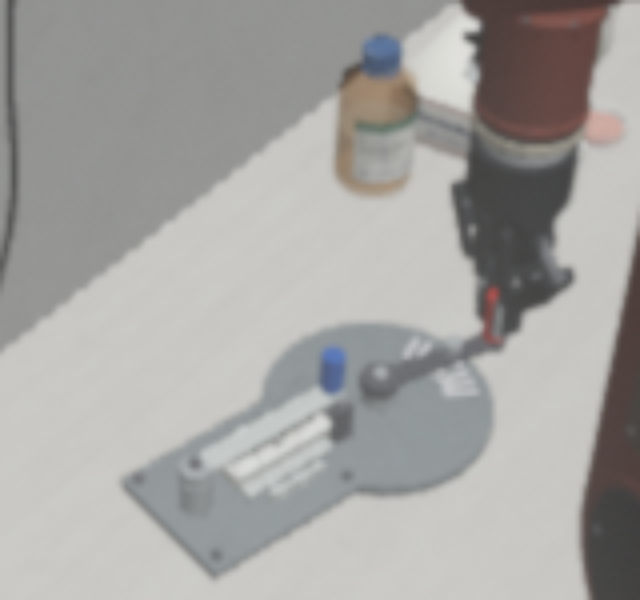

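The lever covers mark 4, with four marks (0–3) to its right and two (5, 6) to its left. The bar is unchanged in its clip at (375,307), and the knob is still gripped. Handing in.

Run:
```python
from cell import arm
from h import *
arm.finish_job()
s=arm.read_state();print(round(levq(s["tool_pos"]),3),s["time"],s["width"]*85)
```

```text
the job is handed in; nothing more can be done
the job is handed in; nothing more can be done
```

The bar is shut in its clip, and I handed the job in with the gripper holding the lever at the fourth click. No verdict came back.

- **Keeper bar:** I caged the blue knob and swung the bar shut. The push force peaked at 8 N, fell to 0.6 N as the bar snapped home, then rose against the stop. The views afterwards show the bar in its clip.
- **Lever:** I gripped the red knob at 50 N and drew it round in small steps, none past 0.563 rad. At the last check it stood at 0.555 rad (target 0.56), worked out from the gripper position, and was still. The wrist view agrees: the arm lies over mark 4, with four marks (rest to click 3) on one side and two (clicks 5 and 6) on the other.
- **Other things on the bench:** I moved nothing near the jar, timer or beaker, but did not measure them again at the end.
- **Time:** about 17 s of the 51 s was used.
- **Disagreements:** The scene camera read positions 3 to 7 mm off the top camera. I used the top camera, whose distances matched the given sizes to 0.5 mm. The gripper's width reading was about 16.5 mm on the 18 mm knob, but the pictures show the knob firmly held.

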